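# Load a tool holder into the bench setting spindle

### The job

Lift the chuck tool holder out of its rest and seat its tapered shank fully home in the taper of the blue tool-setting spindle, with the flange slots down over the two drive dogs: feel for them by turning the holder under a light push, never force it. Then turn the seated holder clockwise, seen from above, carrying the spindle round until it comes gently up against its stop, let go of it there, and leave the other things where they are.

Things in the scene. Friction and masses are not known exactly. Their poses are not given: they have to be found in the camera images.
- holder: Steel chuck tool holder, 0.4 to 0.6 kg, upright in its rest, shank down. Origin on its axis at the flange's underside, z up. Flange 62 mm across, z 0 to 11 mm, with two open drive slots at its rim along +y and -y, 14 mm wide, cut through its full thickness from 18.5 mm radius outward, edges chamfered 1 mm. The slots are alike: half a turn makes no difference.
- chuck (a point): Where to grip the holder: on its axis 35 mm above its origin, axes as the holder's. The dark chuck body runs from 11 to 52 mm above the origin, 42 mm across, with two upright flats 34 mm apart facing the holder's +y and -y, each 25 mm wide. A cone and a brass pin rise above it to 70 mm.
- shank_tip (a point): Lower end of the holder's tapered shank, 48 mm below its origin. The shank is 32 mm across at the flange and narrows (7:24) to 18 mm at this tip.
- setter: Blue tool-setting spindle on a grey plate 130 mm square, fixed. Origin at the centre of its underside, z up. Its steel nose, 68 mm across, turns about the upright axis through the origin. The nose's angle is not measured: it starts 0.5 to 1.3 rad counter-clockwise (seen from above) of its stop. A brake holds it where it is left; it slips at 0.25 N m.
- nose (a point): Centre of the mouth of the taper bore, on the nose face 100 mm above the worktop; axes as the setter's. Bore 33 mm across here, same taper as the shank, 54 mm deep. Fully home, the holder's origin lies here (flange on nose face, 0.5 mm radial play); while the flange rides on the dogs it stands 10 mm higher.
- dog_circle (a point): On the spindle axis at the height of the dogs' tops, 10 mm above the nose face; axes as the setter's. Two steel drive dogs stand on the turning nose across from each other, each 12 mm wide, 20.4 to 31 mm from the axis, 10 mm high, tops chamfered 1 mm. A slot has 1 mm of play on each side of a dog. Push and dog loads should together stay below 50 N (a 1 N m twist loads the dogs with 40 N).
- stop_pin (a point): Top of the fixed steel stop pin, 3 mm radius, beside the nose at its front. Turned clockwise (seen from above), the nose stops when its red lug meets this pin; the dogs then lie along the setter's +y and -y. The nose is sprung on its spindle: turned on past the stop it resists with 10 N m per rad. The nose can go 1.5 rad counter-clockwise from there.
- rest: Grey plastic rest with a taper pocket (the holder lifts straight out) on a black foot 84 mm square, fixed to the worktop, 60 mm high. Origin at the centre of its underside. A white power supply 160 mm high stands behind it, its front at x = 0.55, y = -0.14 and beyond: carry the holder round or well above it.
- rest_top (a point): Centre of the pocket's mouth on the rest's top face, 60 mm above the worktop; the holder's origin lies here at the start.
- hex_keys: Bystander: black folding hex-key set, 106 mm long, lying loose on the worktop; leave it alone. Origin at the centre of its underside.
- marker: Bystander: white and black marker pen, 135 mm long, lying loose on the worktop; leave it alone. Origin at the centre of its underside.
- multimeter: Bystander: yellow multimeter, 142 mm long, lying loose on the worktop; leave it alone. Origin at the centre of its underside.

How it is judged:
On the way, in this order (a step that is already met when the one before it is completed fails the run):
1. the holder is lifted clear of its rest, its flange 50 mm above the rest's top (z of holder in the frame of rest_top above 0.05 m), for 0.1 s.
2. the holder is fully home in the spindle, slots over the dogs (z of holder in the frame of nose between -0.003 and 0.002 m and horizontal distance between holder and nose below 0.003 m and angle between holder's own z axis and vertical below 0.04 rad), for 0.2 s.
At the end, for the whole second after the job is handed in: The holder stands fully home in the spindle (flange within 2 mm of the nose face, within 3 mm of the axis, upright within 0.04 rad), turned to the spindle's stop (holder's y axis within 0.15 rad of the setter's y axis), released and at rest (all of step 2 and angle between the y axis of holder and the y axis of setter, either way round below 0.15 rad and linear speed of holder below 0.01 m/s and angular speed of holder below 0.1 rad/s); the robot touches nothing.
It fails at once if the holder is forced on the spindle: all their contact forces together (push, and both dogs) exceed 50 N (contact force between holder and setter above 50 N).
It fails at once if the robot hits the tool-setting spindle itself with more than 40 N (contact force between any of the fingers, the arm and setter above 40 N).
It fails at once if the holder is tipped by more than 0.6 rad (angle between holder's own z axis and vertical above 0.6 rad).
It fails at once if a bystander is shifted by more than 30 mm (distance of any of hex_keys, marker, multimeter from where it was at the start of the episode above 0.03 m).
It also fails if it takes over 67 s, if anything falls off the work surface, if the arm or the gripper's body presses on something with over 40 N, if the wrist force passes 120 N, or if a joint passes its speed limit or range.

### The arm

A 6-joint arm with a two-finger parallel gripper is mounted at the origin on a cart in front of the work surface, level with it; the furniture and walls round the work are solid. World frame = base frame: x ahead of the robot, y to its left, z up, the work surface at z = 0. Lengths are in m, angles in rad, forces in N, time in s.
With the tool pointing down it reaches from about 0.375 to 0.975 m from the base axis. Payload 3.8 kg.
Tool frame: the origin (TCP) lies at the very end of the fingers, on their centre line; the grasp point (between the pads) lies bot.hold_point_z behind it (bot.hold_point_z is the distance from the TCP to the grasp point, in m); z points along the fingers, y is the line along which they close (so a half turn about z gives the same grasp; the last joint's range is limited). The gripper opens to 85 mm and grips with 20 to 120 N. Pads are 22 mm wide; open, the fingers measure 114 mm over their backs; the gripper's body (76 mm by 85 mm) begins 54 mm behind the grasp point. The pads swing forward as they close: fully open they stand 13 mm farther back than shut.
Start: joints at [-1.235, 0.264, 1.604, -0, 1.274, -0.037], TCP at [0.246, -0.629, 0.231] pointing down, gripper open.
Joint ranges: [-2.63, 2.63], [-0.94, 2.18], [0.31, 2.57], [-1.31, 4.45], [0, 2.66], [-2.55, 2.55]. Speed limits (rad/s): [2.57, 2.57, 3.14, 3.14, 3.14, 3.14].

### API

Orientations are given as a rotation vector (axis times angle).
In Python, from workcell import bot, optics, read_state gives the robot as it stands (bot), with the cameras (optics) and the readings as plain functions.
- The arm moves only by the shell command python3 jog.py 'ROWS' [OPENING] [FORCE]. ROWS is a JSON list of rows, 1 to 5 of them, each an object with the fields x, y, z (the shift in m), yaw (a turn about the tool's z in rad); a field left out counts as zero; each row shifts and turns the commanded pose from where the row before left it, along the tool's axes as they then stand; what a row does not reach is not made up. A row lasts 1/8 s, in which the tool goes at most 0.0625 m and 0.188 rad, less where a joint would pass 70% of its speed; a pose out of reach is approached as far as the arm can. OPENING is the opening from 0.0 (shut) to 1.0 (fully open), set as the command begins (- or left out keeps the last). The fingers move at their own pace and stop on an object; FORCE is the grip in N (left out, the last holds). Time passes only in rows, so rows that do not move let the fingers close. It prints the time, the measured TCP pose, the force, the opening and the grip force at its end. Input that does not fit is refused with a message, and nothing moves.
- read_state(): the state, without advancing time (a new reading comes with each control period).
- optics.read_camera(name): name is "scene" or "top" or "wrist"; returns the picture (480x640x3 uint8, red, green, blue); there is no depth.
- optics.camera_info(name): a dict with "intrinsics" (3x3 intrinsics, pixels), "extrinsics" (4x4, takes a point from camera to world coordinates). Camera axes: x right, y down, z forward; pixel columns grow to the right and rows downward; lengths in m; the calibration is good to about 2 mm. A picture is of the moment at which its call begins: read the wrist's pose just before it. camera_info takes no time and is no camera call; for the wrist camera it gives the pose at the moment of the call.
- bot.finish_job(): hands the job in; it is judged then, once.
The state is a dict: "time": time; "q": joint angles; "joint_vel": joint speeds; "joint_torque": joint torques, N m; "tool_pos": TCP position; "tcp_rot": TCP orientation; "wrist_force": force on the tool from outside, world axes, zero at the start; "torque": the same for the moment, N m; "width": opening from 0.0 (shut) to 1.0 (fully open); "grip_force": force on a finger pad.
Only numpy, scipy, OpenCV 4.12 (cv2) and the standard library are available. Lean on these libraries where they do the work, as an engineer would, in place of code of your own. Each camera call takes 0.05 s, during which the arm holds its last target. There are 200 camera calls.

## Working session

There is one attempt and no reset: what is moved stays moved. The work goes in short steps, Python scripts to look and compute and a shell command to move; the robot and the scene stay as the last step left them, time stands still between calls to the robot, and variables do not carry over. Pictures are saved under pics/ and viewed, at most 10 in all, crops included, and the job is handed in when it is done.

```bash
ls; mkdir -p pics
python3 - <<'E'
from workcell import bot, optics, read_state
import cv2
s=read_state();print(s['time'],s['tool_pos'],s['tcp_rot'],s['wrist_force'],bot.hold_point_z)
for n in ['scene','top']:
    im=optics.read_camera(n);cv2.imwrite(f'pics/{n}0.png',im[:,:,::-1]);c=optics.camera_info(n);print(n,c['intrinsics'],c['extrinsics'])
E
```

```text
jog.py
pics
workcell.py
0.0 [ 0.24557991 -0.62792657  0.22993678] [-3.08496542e+00 -5.81717715e-01  5.44253497e-04] [-0.34690886 -0.38303359  0.89828986] 0.0187
scene [[593.17604845   0.         323.21213557]
 [  0.         593.17604845 246.12471487]
 [  0.           0.           1.        ]] [[-0.90052523 -0.33530749  0.27680898  0.1597918 ]
 [-0.43479433  0.69024835 -0.57836935  0.64055969]
 [ 0.00286463 -0.64119116 -0.76737585  1.06570175]
 [ 0.          0.          0.          1.        ]]
top [[513.50821917   0.         317.29291479]
 [  0.         513.50821917 241.99831006]
 [  0.           0.           1.        ]] [[-0.02801609 -0.99590931  0.08590541  0.4355786 ]
 [-0.9995156   0.029075    0.01109991 -0.09253741]
 [-0.01355221 -0.08555283 -0.99624146  1.24213346]
 [ 0.          0.          0.          1.        ]]
```

View pics/top0.png

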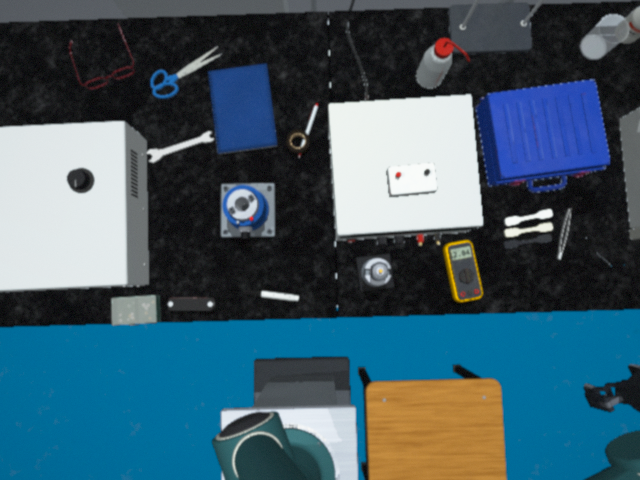

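View pics/scene0.png

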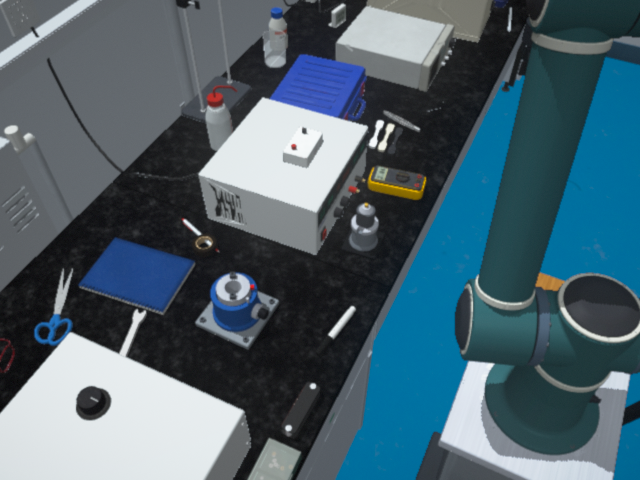

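The top view shows the setter at about (248,208), the holder in its rest at (377,271) and the multimeter at (463,271). The marker is at (280,296) and the hex keys at (190,303).

```bash
cat > h.py <<'E'
from workcell import bot, optics, read_state
import numpy as np, cv2
from scipy.spatial.transform import Rotation as R
def ray(c,u,v):
    K,T=np.array(c['intrinsics']),np.array(c['extrinsics'])
    return T[:3,3],T[:3,:3]@np.linalg.solve(K,[u,v,1.])
def onz(c,u,v,z):
    o,d=ray(c,u,v);return o+d*(z-o[2])/d[2]
def proj(c,p):
    K,T=np.array(c['intrinsics']),np.array(c['extrinsics'])
    q=K@(T[:3,:3].T@(np.array(p)-T[:3,3]));return q[:2]/q[2]
def intool(d):
    s=read_state();return R.from_rotvec(s['tcp_rot']).inv().apply(d)
E
python3 - <<'E'
from h import *
t=optics.camera_info('top')
print('setter nose',onz(t,245,205,.1),'plate',onz(t,248,209.5,.01),'rest foot',onz(t,377,271,.0),'pin',onz(t,379,271,.13))
a=cv2.imread('pics/top0.png');b=cv2.imread('pics/scene0.png')
Z=lambda im,u,v:cv2.resize(im[v-37:v+38,u-50:u+50],None,fx=4,fy=4,interpolation=cv2.INTER_CUBIC)
cv2.imwrite('pics/m1.png',np.vstack([np.hstack([Z(a,248,208),Z(a,377,271)]),np.hstack([Z(b,238,305),Z(b,364,228)])]))
E
```

```text
setter nose [0.62236276 0.0805092  0.1       ] plate [0.62583559 0.08703134 0.01      ] rest foot [ 0.46828599 -0.22072705  0.        ] pin [ 0.46474031 -0.21162261  0.13      ]
```

View pics/m1.png

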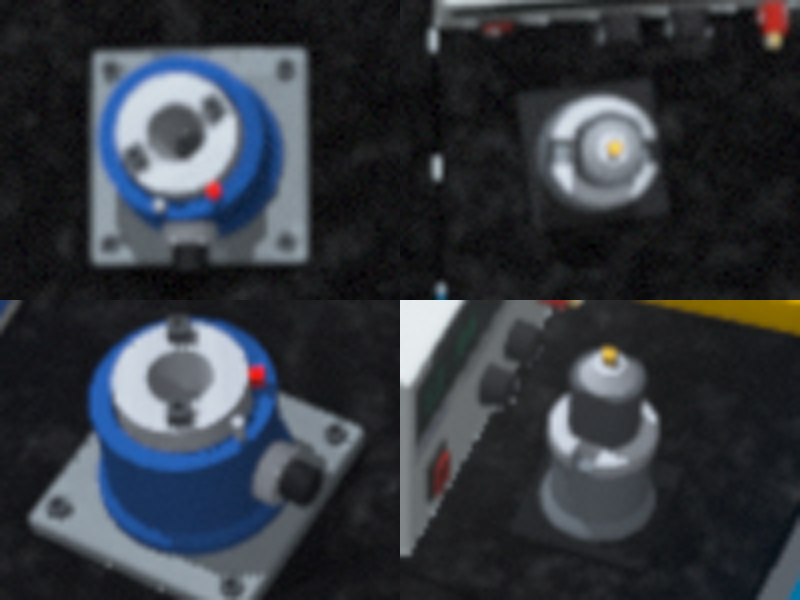

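The crops show the dogs about 33° counter-clockwise of the setter's y axis. The holder slots and flats lie roughly along world y. I'll move above the holder.

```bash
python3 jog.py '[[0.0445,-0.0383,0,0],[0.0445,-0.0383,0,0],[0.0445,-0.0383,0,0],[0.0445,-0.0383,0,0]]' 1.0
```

```text
refused: ROWS must be a list of objects with named fields. Nothing was moved.
```

Nothing moved. I misread the format; it is a list of objects with named fields. Resending.

```bash
python3 jog.py '[{"x": 0.0445,"y": -0.0383},{"x": 0.0445,"y": -0.0383},{"x": 0.0445,"y": -0.0383},{"x": 0.0445,"y": -0.0383}]' 1.0 && python3 jog.py '[{"x": 0.0445,"y": -0.0383},{"x": 0.0445,"y": -0.0383},{"x": 0.0445,"y": -0.0383},{"x": 0.0445,"y": -0.0383}]' && python3 jog.py '[{"yaw": 0.187},{"yaw": 0.187},{},{}]'
python3 - <<'E'
from h import *
s=read_state();c=optics.camera_info('wrist');im=optics.read_camera('wrist');cv2.imwrite('pics/w1.png',im[:,:,::-1])
print(s['tool_pos'],R.from_rotvec(s['tcp_rot']).as_matrix().round(4).tolist(),s['wrist_force'],s['q'])
print(c)
E
```

```text
time: 0.6
tool_pos: [0.3562, -0.4192, 0.2307]
tcp_rot: [-3.087, -0.581, 0.0]
wrist_force: [0.9, -0.3, -0.7]
width: 1.002
grip_force: 0.0
time: 1.1
tool_pos: [0.4661, -0.2117, 0.231]
tcp_rot: [-3.087, -0.582, 0.0]
wrist_force: [-0.4, -0.8, 0.0]
width: 1.001
grip_force: 0.0
time: 1.6
tool_pos: [0.4656, -0.2137, 0.231]
tcp_rot: [-3.141, -0.002, 0.001]
wrist_force: [-0.5, 0.0, 0.4]
width: 0.997
grip_force: 0.0
[ 0.46555791 -0.21368424  0.23099879] [[1.0, 0.0016, -0.0005], [0.0016, -1.0, 0.0002], [-0.0005, -0.0002, -1.0]] [-0.53612185  0.0132201   0.37432279] [-4.78899185e-01 -4.58031537e-02  1.94616353e+00 -4.59202129e-05
  1.24175823e+00  1.09033032e+00]
{'intrinsics': array([[430.25197041,   0.        , 328.05755328],
       [  0.        , 430.25197041, 248.4241856 ],
       [  0.        ,   0.        ,   1.        ]]), 'extrinsics': array([[ 7.96768565e-04, -9.62573543e-01, -2.71019445e-01,
         5.33911636e-01],
       [-9.99998480e-01, -1.18732476e-03,  1.27710410e-03,
        -2.14126553e-01],
       [-1.55109472e-03,  2.71018015e-01, -9.62573026e-01,
         3.74767347e-01],
       [ 0.00000000e+00,  0.00000000e+00,  0.00000000e+00,
         1.00000000e+00]])}
```

View pics/w1.png

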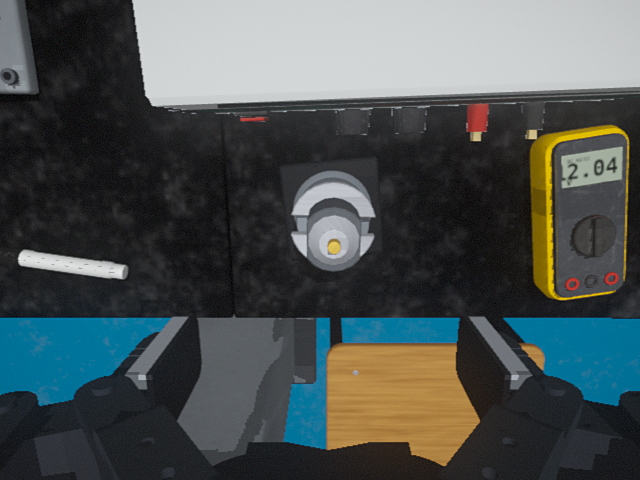

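The wrist view shows the holder axis near u=334: brass pin at (334,247), flange about (333,222), slots at left (~297,228) and right (~370,228). I'll zoom in for yaw.

Run:
```python
from h import *
im=cv2.imread('pics/w1.png')
cv2.imwrite('pics/w1z.png',cv2.resize(im[150:285,273:393],None,fx=4.4,fy=4.4,interpolation=cv2.INTER_CUBIC))
hsv=cv2.cvtColor(im,cv2.COLOR_BGR2HSV)
m=cv2.inRange(hsv,(18,120,120),(35,255,255));m[:,:280]=0;m[:,390:]=0
v,u=np.nonzero(m);print('pin',u.mean(),v.mean(),len(u))
c=optics.camera_info('wrist');print(onz(c,u.mean(),v.mean(),.13))
t=cv2.imread('pics/top0.png');h2=cv2.cvtColor(t,cv2.COLOR_BGR2HSV);m=cv2.inRange(h2,(12,90,90),(35,255,255));m[:260]=0;m[285:]=0;m[:,:365]=0;m[:,390:]=0
v,u=np.nonzero(m);print('toppin',u.mean(),v.mean());tc=optics.camera_info('top');print(onz(tc,u.mean(),v.mean(),.13))
```

```text
pin 358.2005124919923 390.7177023275678 4683
[ 0.36866682 -0.23356303  0.13      ]
toppin 380.0 270.7142857142857
[ 0.46529502 -0.21380199  0.13      ]
```

View pics/w1z.png

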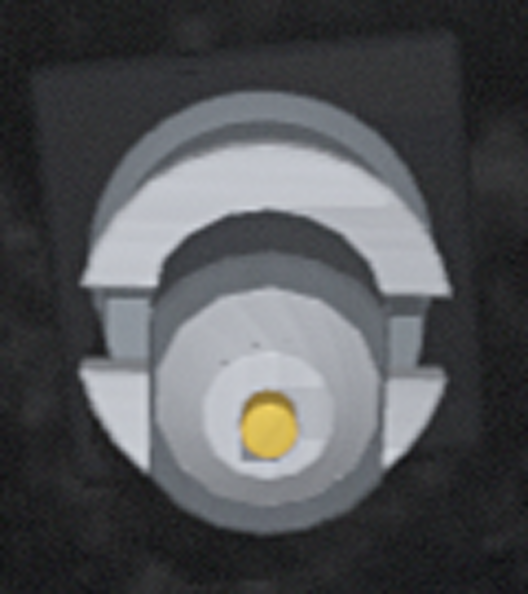

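Run:
```python
from h import *
c=optics.camera_info('wrist')
P=lambda a,b,z:onz(c,273+a/4.4-.4,150+b/4.4-.4,z)
pin=P(269,425,.13);print(pin)
e=[P(82,287,.071),P(450,297,.071),P(80,360,.071),P(447,368,.071)]
print(e); 
for a,b in((0,1),(2,3)): d=e[a]-e[b];print('yaw y',np.arctan2(-d[0],d[1]))
print('slot centre',sum(e)/4)
s=read_state();print(s['tool_pos'],intool(pin-s['tool_pos']))
```

```text
[ 0.46637543 -0.21726768  0.13      ]
[array([ 0.473447  , -0.18739117,  0.071     ]), array([ 0.47180498, -0.24747758,  0.071     ]), array([ 0.46120863, -0.18677765,  0.071     ]), array([ 0.45987422, -0.24733421,  0.071     ])]
yaw y -0.027320892452613658
yaw y -0.022032207773310993
slot centre [ 0.46658371 -0.21724515  0.071     ]
[ 0.46557547 -0.21375187  0.23107022] [0.00082963 0.00354229 0.10106906]
```

```bash
python3 jog.py '[{"x": 0.001,"y": 0.003,"z": 0.03,"yaw": 0.025},{"z": 0.05},{"z": 0.045},{"z": 0.03},{}]' && python3 jog.py '[{},{},{},{},{}]' 0.0 60
```

```text
time: 2.28
tool_pos: [0.4641, -0.2156, 0.0735]
tcp_rot: [-3.138, 0.04, 0.009]
wrist_force: [0.5, 0.6, -0.5]
width: 0.999
grip_force: 0.0
time: 2.9
tool_pos: [0.4681, -0.2172, 0.0781]
tcp_rot: [3.14, -0.041, 0.005]
wrist_force: [0.0, 0.9, 6.6]
width: 0.39
grip_force: 61.3
```

```bash
python3 jog.py '[{"z": -0.02},{"z": -0.04},{"z": -0.05},{"z": -0.06},{}]' && python3 jog.py '[{"y": -0.05},{"y": -0.06},{"y": -0.06},{"x": 0.02,"y": -0.055},{"x": 0.02,"y": -0.055}]'  && python3 jog.py '[{"x": 0.02,"y": -0.01},{"y": -0.01},{},{}]'
python3 - <<'E'
from h import *
s=read_state();c=optics.camera_info('wrist');im=optics.read_camera('wrist');cv2.imwrite('pics/w2.png',im[:,:,::-1])
np.savez('w2.npz',K=c['intrinsics'],T=c['extrinsics'])
print(s['time'],s['tool_pos'],s['tcp_rot'],s['wrist_force'],s['torque'],s['width'])
E
```

```text
time: 3.52
tool_pos: [0.4697, -0.2181, 0.2518]
tcp_rot: [3.136, -0.041, 0.015]
wrist_force: [1.3, 0.0, -6.3]
width: 0.39
grip_force: 61.4
time: 4.15
tool_pos: [0.5123, 0.0639, 0.243]
tcp_rot: [3.14, -0.041, -0.007]
wrist_force: [1.0, -0.3, -6.5]
width: 0.392
grip_force: 62.3
time: 4.65
tool_pos: [0.5334, 0.0809, 0.2452]
tcp_rot: [3.141, -0.042, -0.003]
wrist_force: [-0.6, -0.0, -6.1]
width: 0.392
grip_force: 63.1
4.65 [0.53344486 0.08087247 0.24523779] [ 3.14068503 -0.04232054 -0.00332854] [-0.6407501  -0.01922318 -6.12420677] [-0.05121479  0.0032533   0.02950315] 0.39170773335657183
```

View pics/w2.png

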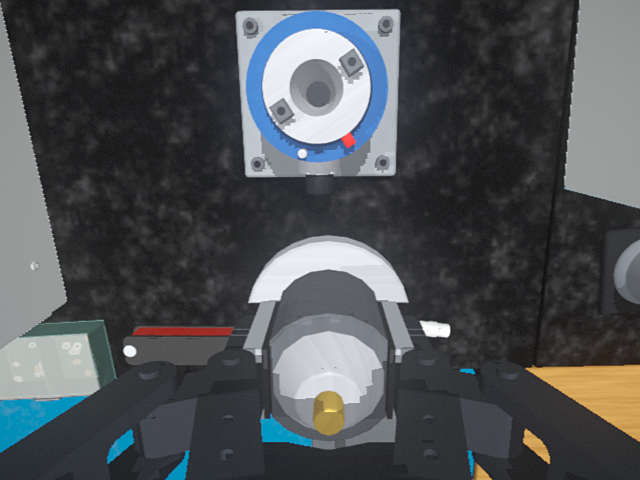

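The wrist view shows the nose face around (317,86), with dogs at (351,62) and (281,110). The red lug is at (348,141) and the stop pin at (302,154). The holder is gripped and upright, its brass pin at (329,412).

```bash
python3 - <<'E'
from h import *
d=np.load('w2.npz');c=dict(intrinsics=d['K'],extrinsics=d['T'])
im=cv2.imread('pics/w2.png');hsv=cv2.cvtColor(im,cv2.COLOR_BGR2HSV)
b=cv2.inRange(hsv,(100,120,60),(125,255,255));b[170:]=0;b[:,:235]=0;b[:,400:]=0
cs,h=cv2.findContours(b,cv2.RETR_CCOMP,cv2.CHAIN_APPROX_NONE)
o=[(cv2.contourArea(x),k) for k,x in enumerate(cs)]
for a,k in sorted(o)[-3:]:
    e=cv2.fitEllipse(cs[k]);print('blue',a,h[0][k],e,onz(c,*e[0],.1))
g=cv2.inRange(hsv,(0,0,170),(180,50,255));g[148:]=0;g[:20]=0;g[:,:255]=0;g[:,:]=g
k=np.zeros_like(g);cv2.ellipse(k,((317,86),(106,112),0),255,-1)
g&=k;v,u=np.nonzero(g);hull=cv2.convexHull(np.c_[u,v].astype(np.int32));e=cv2.fitEllipse(hull);print('nose',e,onz(c,*e[0],.1))
gray=cv2.cvtColor(im,cv2.COLOR_BGR2GRAY)
dk=cv2.bitwise_and(cv2.inRange(gray,0,120),k)
n,l,st,ce=cv2.connectedComponentsWithStats(dk)
for s,q in zip(st[1:],ce[1:]):
    if s[4]>60: print(s,q,onz(c,*q,.11))
print('pin tip',onz(c,329,404,read_state()['tool_pos'][2]+.0187+.035))
E
python3 -c "
import cv2
im=cv2.imread('pics/w2.png')[0:190,225:415]
cv2.imwrite('pics/w2z.png',cv2.resize(im,None,fx=3.15,fy=3.15,interpolation=cv2.INTER_CUBIC))"
```

```text
blue 112.5 [ 2 -1 -1  0] ((302.12786865234375, 152.9410858154297), (11.503890037536621, 12.68266773223877), 41.191307067871094) [0.58578633 0.09624849 0.1       ]
blue 10457.0 [-1  4 -1  0] ((316.7937927246094, 87.22592163085938), (110.22156524658203, 121.41206359863281), 162.09690856933594) [0.62604098 0.08520977 0.1       ]
blue 16536.5 [-1 -1  1 -1] ((316.4367980957031, 86.28611755371094), (140.25978088378906, 150.13087463378906), 176.45123291015625) [0.62660374 0.0854154  0.1       ]
nose ((316.8970947265625, 86.02003479003906), (106.4676284790039, 112.65278625488281), 179.79278564453125) [0.62675313 0.08511978 0.1       ]
[340  59  23  18  72] [350.01388889  69.01388889] [0.63495841 0.06461257 0.11      ]
[306  81  25  26 514] [318.06614786  93.52723735] [0.62156968 0.08432884 0.11      ]
pin tip [0.53770588 0.08019383 0.2993907 ]
```

View pics/w2z.png

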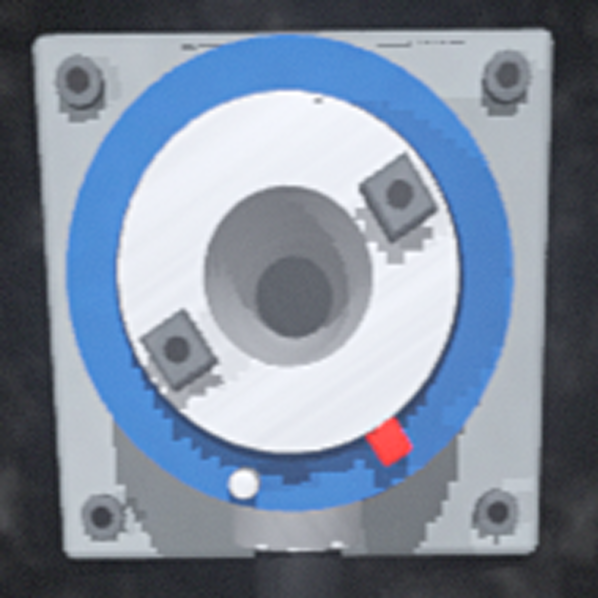

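The zoomed view puts the dog tops at crop (399,195) and (177,349). The plate corners are at crop (33,36), (552,30), (537,553) and (68,558).

Run:
```python
from h import *
d=np.load('w2.npz');c=dict(intrinsics=d['K'],extrinsics=d['T'])
P=lambda a,b,z:onz(c,225+a/3.15-.35,b/3.15-.35,z)
A,B=P(399,195,.11),P(177,349,.11);m=(A+B)/2;e=A-B;print('dogs',A,B,m,np.linalg.norm(e),'yaw',np.arctan2(e[0],-e[1]))
# yaw = ccw angle of dog line from world y
n=P(289.5,272,.1);print('nose',n,'bore mouth',P(288,276,.1))
C=[P(*q,.012) for q in((33,36),(552,30),(537,553),(68,558))]
print(sum(C)/4)
for i,j in((0,1),(3,2)): e=C[i]-C[j];print('plate yaw',np.arctan2(-e[0],e[1]),np.linalg.norm(e))
for i,j in((0,3),(1,2)): e=C[i]-C[j];print('plate yaw',np.arctan2(e[1],e[0]),np.linalg.norm(e))
s=read_state();p=s['tool_pos']
Rm=R.from_rotvec(s['tcp_rot']).as_matrix();print(Rm.round(4))
zt=p[2]+.0187+.035
print('expected pin top px',proj(c,[p[0],p[1],zt]),'flange rear rim',proj(c,p+np.array([.031,0,.0187-.024])))
im=cv2.imread('pics/w2.png');hsv=cv2.cvtColor(im,cv2.COLOR_BGR2HSV);mm=cv2.inRange(hsv,(18,120,60),(35,255,255));mm[:385]=0;mm[440:]=0;mm[:,:305]=0;mm[:,350:]=0
v,u=np.nonzero(mm);print('brass',u.min(),u.max(),v.min(),v.max())
t=optics.camera_info('top')
```

```text
dogs [0.6390961  0.06377403 0.11      ] [0.61235828 0.10764843 0.11      ] [0.62572719 0.08571123 0.11      ] 0.05137970965289449 yaw 0.5473152908837499
nose [0.62677145 0.0853351  0.1       ] bore mouth [0.62602795 0.08566176 0.1       ]
[0.62557395 0.08556927 0.012     ]
plate yaw -0.017459646256785092 0.12968300619280426
plate yaw -0.017051024275236158 0.12940642294019278
plate yaw -0.011989502688115272 0.12954327142145095
plate yaw -0.014123278548261236 0.12948917568538512
[[ 9.996e-01 -2.720e-02 -1.300e-03]
 [-2.720e-02 -9.996e-01 -4.000e-04]
 [-1.200e-03  4.000e-04 -1.000e+00]]
expected pin top px [326.98133489 418.17474886] flange rear rim [325.01317187 235.56502081]
brass 314 343 391 434
```

```bash
python3 jog.py '[{"yaw": -0.1435},{"yaw": -0.1435},{"yaw": -0.1435},{"yaw": -0.1435},{}]'
python3 - <<'E'
from h import *
s=read_state();x=R.from_rotvec(s['tcp_rot']).as_matrix()
hx=x[:,0]
tgt=np.array([.6262,.0856,.17])+hx*.001
print(s['tool_pos'],x.round(3).tolist(),intool(tgt-s['tool_pos']), 'yaw of y',np.arctan2(x[0,1],-x[1,1]))
E
```

```text
time: 5.32
tool_pos: [0.5343, 0.0809, 0.2464]
tcp_rot: [3.026, 0.845, 0.0]
wrist_force: [-0.1, -0.0, -6.2]
width: 0.392
grip_force: 63.2
[0.53432153 0.08089623 0.24644732] [[0.855, 0.518, 0.0], [0.518, -0.855, -0.0], [0.0, 0.0, -1.0]] [0.08199629 0.04359655 0.0764651 ] yaw of y 0.5450021622270662
```

```bash
python3 jog.py '[{"x": 0.041,"y": 0.022},{"x": 0.041,"y": 0.0216},{"z": 0.03},{"z": 0.03},{}]'; python3 jog.py '[{},{}]'
python3 - <<'E'
from h import *
s=read_state();x=R.from_rotvec(s['tcp_rot']).as_matrix()
tgt=np.array([.6262,.0856,.14])+x[:,0]*.001
print(s['tool_pos'],intool(tgt-s['tool_pos']),s['wrist_force'])
ims=[]
for n in('top','scene'):
    c=optics.camera_info(n);im=optics.read_camera(n)[:,:,::-1]
    u,v=proj(c,[.626,.0856,.13]).astype(int)
    ims.append(cv2.resize(im[v-50:v+50,u-50:u+50],None,fx=4,fy=4,interpolation=cv2.INTER_CUBIC))
cv2.imwrite('pics/ap.png',np.hstack(ims))
E
```

```text
time: 5.95
tool_pos: [0.6244, 0.0864, 0.1825]
tcp_rot: [-3.024, -0.845, 0.012]
wrist_force: [-0.1, 0.6, -6.0]
width: 0.388
grip_force: 63.3
time: 6.2
tool_pos: [0.6287, 0.0872, 0.1887]
tcp_rot: [3.024, 0.848, 0.006]
wrist_force: [0.8, 0.2, -6.7]
width: 0.392
grip_force: 63.3
[0.62871598 0.08723629 0.18873121] [-2.17399216e-03  6.42441098e-06  4.87202640e-02] [ 0.79740371  0.23669845 -6.74321344]
```

View pics/ap.png

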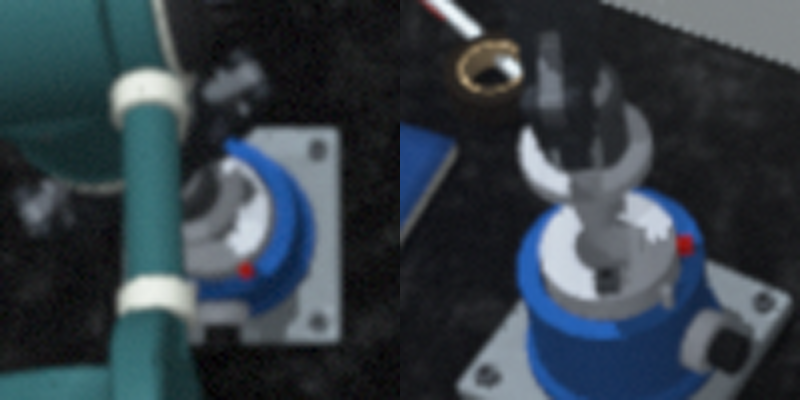

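The pictures show the shank above the bore with the slots in line with the dogs. I'll lower gently, watching the force.

```bash
python3 jog.py '[{},{},{"x": -0.001,"z": 0.012},{"z": 0.012},{"z": 0.01}]'; python3 jog.py '[{"z": 0.006},{},{},{}]';python3 -c "
from h import *
s=read_state();x=R.from_rotvec(s['tcp_rot']).as_matrix()
print(s['tool_pos'],intool(np.array([.6262,.0856,.118])+x[:,0]*.001-s['tool_pos']),s['torque'])"
```

```text
time: 6.92
tool_pos: [0.6256, 0.0866, 0.1504]
tcp_rot: [-3.024, -0.85, 0.003]
wrist_force: [0.5, 0.3, -6.8]
width: 0.388
grip_force: 63.6
time: 7.42
tool_pos: [0.627, 0.0867, 0.147]
tcp_rot: [3.024, 0.85, 0.002]
wrist_force: [0.5, -0.2, -4.9]
width: 0.387
grip_force: 63.6
[0.62700645 0.08672512 0.14699984] [-0.00030698  0.0005245   0.02899868] [-0.02475789 -0.03796126 -0.00926629]
```

```bash
python3 jog.py '[{"y": 0.0003,"z": 0.005},{"y": 0.0002,"z": 0.005},{"z": 0.003},{},{}]'; python3 jog.py '[{"z": 0.003},{},{}]'; python3 -c "
from h import *
s=read_state();print(s['tool_pos'],s['torque'])"
```

```text
time: 8.05
tool_pos: [0.6268, 0.0863, 0.1333]
tcp_rot: [3.024, 0.85, 0.0]
wrist_force: [-0.1, 0.5, -6.0]
width: 0.389
grip_force: 63.6
time: 8.43
tool_pos: [0.6267, 0.0863, 0.1303]
tcp_rot: [3.024, 0.85, -0.0]
wrist_force: [0.5, 0.1, -6.0]
width: 0.39
grip_force: 63.6
[0.62673118 0.08625415 0.13028965] [ 0.0055019  -0.01256527 -0.01802306]
```

```bash
python3 jog.py '[{"z": 0.0015},{}]'; python3 jog.py '[{"z": 0.0015},{}]'; python3 jog.py '[{"z": 0.001},{}]'
```

```text
time: 8.68
tool_pos: [0.6266, 0.0862, 0.1286]
tcp_rot: [-3.024, -0.85, 0.0]
wrist_force: [-0.5, 0.1, -6.0]
width: 0.388
grip_force: 63.6
time: 8.93
tool_pos: [0.6266, 0.0862, 0.1271]
tcp_rot: [-3.024, -0.85, 0.001]
wrist_force: [0.2, 0.3, -6.4]
width: 0.39
grip_force: 63.6
time: 9.18
tool_pos: [0.6266, 0.0862, 0.1262]
tcp_rot: [-3.024, -0.85, 0.0]
wrist_force: [-0.2, -0.1, -4.9]
width: 0.388
grip_force: 63.6
```

```bash
for i in 1; do python3 jog.py '[{"z": 0.001},{}]'; python3 jog.py '[{"z": 0.001},{}]';  python3 -c "
from h import *
s=read_state();print(s['tool_pos'],s['torque'])"; done
```

```text
time: 9.43
tool_pos: [0.6266, 0.0862, 0.1251]
tcp_rot: [-3.024, -0.85, 0.0]
wrist_force: [-0.8, -0.3, -5.3]
width: 0.39
grip_force: 63.6
time: 9.68
tool_pos: [0.6266, 0.0862, 0.1241]
tcp_rot: [-3.024, -0.85, 0.0]
wrist_force: [-0.1, 0.6, -5.0]
width: 0.388
grip_force: 63.6
[0.6266379  0.08623317 0.12413653] [ 0.03981627 -0.00636264 -0.01264803]
```

Slots are over the dogs with no contact. I'll continue down.

```bash
python3 jog.py '[{"z": 0.0015},{}]'; python3 jog.py '[{"z": 0.0015},{}]';python3 jog.py '[{"z": 0.001},{}]';  python3 -c "
from h import *
s=read_state();print(s['tool_pos'],s['torque'])"
```

```text
time: 9.93
tool_pos: [0.6266, 0.0863, 0.1226]
tcp_rot: [-3.024, -0.85, 0.0]
wrist_force: [0.2, 0.2, -5.8]
width: 0.391
grip_force: 63.6
time: 10.18
tool_pos: [0.6268, 0.0863, 0.1212]
tcp_rot: [-3.024, -0.85, -0.0]
wrist_force: [-0.3, -0.0, -6.3]
width: 0.391
grip_force: 63.6
time: 10.42
tool_pos: [0.6268, 0.0863, 0.1203]
tcp_rot: [-3.024, -0.85, -0.0]
wrist_force: [0.6, -0.1, -6.1]
width: 0.385
grip_force: 63.6
[0.62683799 0.08633618 0.12028184] [ 0.08978461 -0.08564416  0.02879872]
```

```bash
python3 jog.py '[{"z": 0.001},{}]'; python3 jog.py '[{"z": 0.0007},{}]';python3 jog.py '[{"z": 0.0007},{}]';  python3 -c "
from h import *
s=read_state();print(s['tool_pos'],s['torque'])"
```

```text
time: 10.68
tool_pos: [0.6269, 0.0864, 0.1193]
tcp_rot: [-3.024, -0.85, -0.001]
wrist_force: [-0.6, 1.1, -6.0]
width: 0.392
grip_force: 63.6
time: 10.92
tool_pos: [0.6269, 0.0864, 0.1187]
tcp_rot: [-3.024, -0.85, -0.001]
wrist_force: [1.3, 1.4, -5.7]
width: 0.391
grip_force: 63.6
time: 11.18
tool_pos: [0.627, 0.0865, 0.1184]
tcp_rot: [-3.024, -0.85, -0.001]
wrist_force: [-0.5, 2.4, -2.0]
width: 0.393
grip_force: 63.9
[0.62701583 0.08646733 0.11839307] [0.4268381  0.06267407 0.0258889 ]
```

```bash
python3 jog.py '[{"x": 0.0003,"y": -0.0004,"z": 0.0003},{}]'; python3 jog.py '[{"z": 0.0005},{}]'; python3 -c "
from h import *
s=read_state();print(s['tool_pos'],s['torque'])"
```

```text
time: 11.42
tool_pos: [0.6271, 0.0866, 0.1183]
tcp_rot: [3.024, 0.85, 0.001]
wrist_force: [0.7, 1.4, -0.2]
width: 0.39
grip_force: 64.2
time: 11.68
tool_pos: [0.6272, 0.0866, 0.1182]
tcp_rot: [3.024, 0.85, 0.001]
wrist_force: [-2.1, 1.3, 5.5]
width: 0.388
grip_force: 64.9
[0.62715486 0.08664957 0.11820772] [ 0.06676162  0.56450237 -0.01864323]
```

Seated: the flange meets the nose at tool z of about 0.118. I'll ease the push and turn clockwise in steps, watching the torque.

```bash
python3 jog.py '[{"z": -0.0003,"yaw": 0.04},{"yaw": 0.04},{}]'; python3 -c "
from h import *
s=read_state();print(s['tool_pos'],s['torque'])";python3 jog.py '[{"yaw": 0.05},{"yaw": 0.05},{}]';  python3 -c "
from h import *
s=read_state();print(s['tool_pos'],s['torque'])"
```

```text
time: 12.05
tool_pos: [0.6274, 0.0867, 0.1182]
tcp_rot: [3.055, 0.729, 0.002]
wrist_force: [-0.8, 0.3, 5.0]
width: 0.386
grip_force: 64.9
[0.62738138 0.0866596  0.11818887] [-0.02412117  0.44110388  0.22060096]
time: 12.42
tool_pos: [0.6274, 0.0865, 0.1182]
tcp_rot: [3.088, 0.577, 0.002]
wrist_force: [-0.3, -0.8, 4.8]
width: 0.386
grip_force: 65.0
[0.62742879 0.08649994 0.11817071] [-0.12441951  0.40723315  0.16430313]
```

```bash
python3 jog.py '[{"yaw": 0.05},{"yaw": 0.05},{"yaw": 0.05},{"yaw": 0.05},{}]'; python3 -c "
from h import *
s=read_state();print(s['tool_pos'],s['torque'])";python3 jog.py '[{"yaw": 0.04},{"yaw": 0.04},{}]';  python3 -c "
from h import *
s=read_state();print(s['tool_pos'],s['torque'])"
```

```text
time: 13.05
tool_pos: [0.6275, 0.0862, 0.1182]
tcp_rot: [3.129, 0.266, 0.002]
wrist_force: [-0.5, -1.7, 5.5]
width: 0.388
grip_force: 64.9
[0.62750688 0.08624493 0.11818378] [-0.17178298  0.44570017  0.25795876]
time: 13.42
tool_pos: [0.6275, 0.0861, 0.1182]
tcp_rot: [3.137, 0.14, 0.002]
wrist_force: [-1.1, -1.9, 6.2]
width: 0.39
grip_force: 64.9
[0.62753642 0.08612516 0.11817731] [-0.20988429  0.38362024  0.16572147]
```

```bash
T='from h import *
s=read_state();r=s["tcp_rot"];print("YAW",2*np.arctan(r[1]/r[0]),s["torque"])'; python3 jog.py '[{"yaw": 0.03},{"yaw": 0.03},{}]'|grep wrist; python3 -c "$T";python3 jog.py '[{"yaw": 0.02},{}]'|grep wrist;python3 -c "$T"
```

```text
wrist_force: [-0.4, -0.5, 4.9]
YAW 0.02954927181730483 [-0.30058184  0.42334218  0.23727387]
wrist_force: [-0.6, -2.4, 4.8]
YAW 0.009598940437332046 [-0.234768    0.40942391  0.24349992]
```

```bash
T='from h import *
s=read_state();r=s["tcp_rot"];print("YAW",2*np.arctan(r[1]/r[0]),s["torque"])'; python3 jog.py '[{"yaw": 0.015},{}]'|grep wrist; python3 -c "$T";python3 jog.py '[{"yaw": 0.015},{}]'|grep wrist;python3 -c "$T"
```

```text
wrist_force: [-0.2, -1.5, 5.8]
YAW -0.005368682219332504 [-0.3492583   0.4578508   0.22151096]
wrist_force: [-0.2, -0.9, 5.2]
YAW -0.02040108920185578 [-0.36351618  0.38906182  0.23605999]
```

```bash
T='from h import *
s=read_state();r=s["tcp_rot"];print("YAW",2*np.arctan(r[1]/r[0]),s["torque"])'; python3 jog.py '[{"yaw": 0.012},{}]'|grep wrist; python3 -c "$T";python3 jog.py '[{"yaw": 0.012},{}]'|grep wrist;python3 -c "$T"
```

```text
wrist_force: [0.0, -2.9, 5.0]
YAW -0.03238055659042402 [-0.18511529  0.38783383  0.28837512]
wrist_force: [-0.4, -2.0, 5.4]
YAW -0.04438511767414199 [-0.26145245  0.32871006  0.25071883]
```

```bash
T='from h import *
s=read_state();r=s["tcp_rot"];print("YAW",2*np.arctan(r[1]/r[0]),s["torque"])'; python3 jog.py '[{"yaw": 0.01},{}]'|grep wrist; python3 -c "$T";python3 jog.py '[{"yaw": 0.01},{}]'|grep wrist;python3 -c "$T"
```

```text
wrist_force: [-0.2, -2.1, 5.3]
YAW -0.054314051125390624 [-0.29096286  0.38829673  0.21012582]
wrist_force: [1.0, -2.8, 5.7]
YAW -0.06432949955484 [-0.25229268  0.34645612  0.25271931]
```

```bash
T='from h import *
s=read_state();r=s["tcp_rot"];print("YAW",2*np.arctan(r[1]/r[0]),s["torque"])'; python3 jog.py '[{"yaw": 0.01},{}]'|grep wrist; python3 -c "$T";python3 jog.py '[{"yaw": 0.01},{}]'|grep wrist;python3 -c "$T"
```

```text
wrist_force: [-0.9, -3.1, 6.0]
YAW -0.07435157655763547 [-0.36500439  0.39242502  0.2425398 ]
wrist_force: [-0.2, -1.9, 5.0]
YAW -0.08411163685528948 [-0.27095508  0.4008832   0.28902222]
```

Run:
```python
from h import *
c=optics.camera_info('scene');im1=optics.read_camera('scene')[:,:,::-1].copy();cv2.imwrite('pics/sc2.png',im1)
t=optics.camera_info('top');im2=optics.read_camera('top')[:,:,::-1].copy();cv2.imwrite('pics/top2.png',im2)
def f(im,c,tag):
    u0,v0=proj(c,[.6,.08,.095]).astype(int);h=cv2.cvtColor(im,cv2.COLOR_BGR2HSV)
    m=cv2.inRange(h,(0,130,90),(8,255,255))|cv2.inRange(h,(172,130,90),(180,255,255))
    k=np.zeros_like(m);k[v0-30:v0+30,u0-30:u0+30]=1;m*=k
    v,u=np.nonzero(m);
    if len(u):
        p=onz(c,u.mean(),v.mean(),.098);print(tag,len(u),u.mean(),v.mean(),p,'ang',np.arctan2(p[1]-.0856,p[0]-.626))
f(cv2.imread('pics/scene0.png'),c,'s0');f(im1,c,'s1');f(cv2.imread('pics/top0.png'),t,'t0');f(im2,t,'t1')
d=np.load('w2.npz');w=dict(intrinsics=d['K'],extrinsics=d['T'])
for q in((302.1,153.5),(348.5,141)):
    p=onz(w,*q,.098);print('w2',p,np.arctan2(p[1]-.0856,p[0]-.626),np.hypot(p[1]-.0856,p[0]-.626))
```

```text
s0 16 251.5625 286.5625 [0.59237153 0.06955624 0.098     ] ang -2.6964416016800326
s1 17 248.7058823529412 294.88235294117646 [0.58719051 0.08971376 0.098     ] ang 3.035988260606112
t0 10 250.8 218.0 [0.59276279 0.06821602 0.098     ] ang -2.659693174605225
w2 [0.58531336 0.09640516 0.098     ] 2.8820142703998433 0.042096959633011306
w2 [0.59248931 0.06560997 0.098     ] -2.6037307530043776 0.03902009610517719
```

```bash
T='from h import *
s=read_state();r=s["tcp_rot"];print("YAW",2*np.arctan(r[1]/r[0]),s["torque"])'; python3 jog.py '[{"yaw": 0.01},{}]'|grep wrist; python3 -c "$T";python3 jog.py '[{}]'|grep wrist;python3 -c "$T"; python3 jog.py '[{"yaw": 0.01},{}]'|grep wrist;python3 -c "$T"
```

```text
wrist_force: [0.0, -2.3, 5.9]
YAW -0.09391703454503501 [-0.25481063  0.45287972  0.36448734]
wrist_force: [-0.6, -2.2, 5.7]
YAW -0.09377976202696321 [-0.28842373  0.43097267  0.38042406]
wrist_force: [-0.6, -1.7, 5.1]
YAW -0.103655326585468 [-0.35120328  0.40891992  0.47933637]
```

Stop felt: torque rises 0.1 N m per 0.01 rad. I'll ease back to unload, release and retreat.

```bash
T='from h import *
s=read_state();r=s["tcp_rot"];print("YAW",2*np.arctan(r[1]/r[0]),s["torque"])'; python3 jog.py '[{"z": -0.0003,"yaw": -0.015},{"yaw": -0.015},{}]'|grep wrist; python3 -c "$T"; python3 jog.py '[{},{},{},{},{}]' 1.0; python3 jog.py '[{"z": -0.005},{"z": -0.015},{"z": -0.03},{"z": -0.05},{"z": -0.05}]'
```

```text
wrist_force: [2.3, -5.3, 5.5]
YAW -0.0756506951946555 [-0.86987549  0.10066888  0.23746507]
time: 17.77
tool_pos: [0.6268, 0.0869, 0.1176]
tcp_rot: [-3.139, 0.12, -0.0]
wrist_force: [-0.1, -0.6, 0.1]
width: 0.997
grip_force: 0.0
time: 18.4
tool_pos: [0.6268, 0.0867, 0.2703]
tcp_rot: [-3.139, 0.12, -0.001]
wrist_force: [-0.1, 0.2, -0.3]
width: 1.001
grip_force: 0.0
```

```bash
python3 jog.py '[{"x": -0.05},{"x": -0.045},{},{}]'|head -2
python3 - <<'E'
from h import *
s=read_state();c=optics.camera_info('wrist');im=optics.read_camera('wrist')[:,:,::-1];cv2.imwrite('pics/w3.png',im)
np.savez('w3.npz',K=c['intrinsics'],T=c['extrinsics']);print(s['tool_pos'])
u,v=proj(c,[.626,.0856,.12]).astype(int);u0,v0=max(u-100,0),max(v-100,0);print(u0,v0)
cv2.imwrite('pics/w3z.png',cv2.resize(im[v0:v0+200,u0:u0+200],None,fx=3,fy=3,interpolation=cv2.INTER_CUBIC))
E
```

```text
time: 18.9
tool_pos: [0.5329, 0.094, 0.2691]
[0.53288695 0.09404273 0.2691077 ]
229 0
```

View pics/w3z.png

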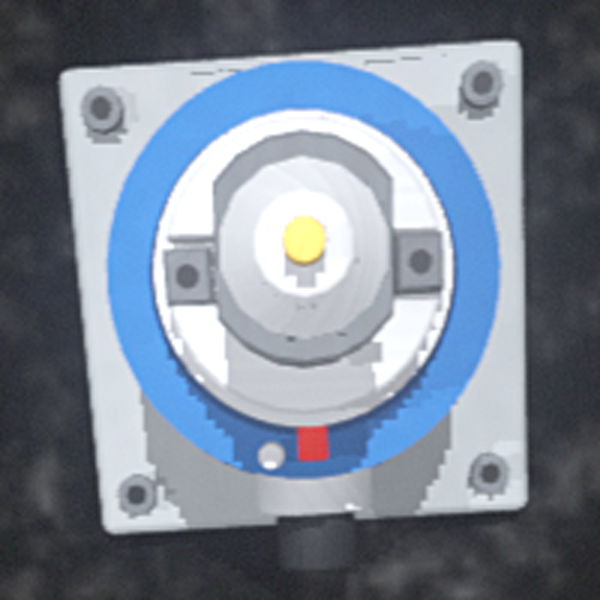

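Holder home, dogs flush in the slots at crop (188,275) and (419,261), red lug (312,443) beside the stop pin (271,456). I'll measure the angle against the plate.

Run:
```python
from h import *
d=np.load('w3.npz');c=dict(intrinsics=d['K'],extrinsics=d['T'])
P=lambda a,b,z:onz(c,229+a/3-.33,b/3-.33,z)
y=lambda a,b:np.arctan2(-(a-b)[0],(a-b)[1])
A,B=P(188,275,.11),P(419,261,.11);print('dogs',y(A,B),(A+B)/2)
C=[P(*q,.012) for q in((60,72),(520,40),(527,508),(105,533))]
print('plate',y(C[0],C[1]),y(C[3],C[2]),[np.arctan2((C[i]-C[j])[1],(C[i]-C[j])[0]) for i,j in((0,3),(1,2))],sum(C)/4)
print('holder slot top edges',y(P(168,238,.111),P(441,229,.111)),'bottom',y(P(168,304,.111),P(441,294,.111)),'pin',P(304,239,.17))
```

```text
dogs -0.0200145587025458 [0.62588445 0.08570058 0.11      ]
plate -0.014461526642090125 -0.01808500428567868 [np.float64(-0.01861144007333213), np.float64(-0.014299030481743111)] [0.62555376 0.08563906 0.012     ]
holder slot top edges -0.04622210053511173 bottom -0.04228307809885518 pin [0.62566626 0.0857246  0.17      ]
```

The dogs lie within 0.005 rad of the setter's y axis and the holder within about 0.03 rad. The pin is on the spindle axis, so I'm handing in.

```bash
python3 -c "
from workcell import bot, optics, read_state
print(bot.finish_job())"
```

```text
the job is handed in; nothing more can be done
None
```

The holder is fully home in the spindle with its slots over the dogs, turned to about 0.03 rad from the setter's y axis at the stop, and released. The job is handed in at about 19 s; the interface returned no verdict.

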